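Open the ratchet clamp on the glued power supply

TASK

The glue on the black power supply in the bench clamp has set, so open the clamp: with the fingertips press the ratchet release pad on top of the sliding jaw down and, keeping it pressed, push the jaw back along its bar until it is against the end stop; then let go so that the pad springs up and the ratchet holds again. Nothing is to be gripped or lifted: leave the power supply lying where it is and do not disturb the other things round the clamp.

Things in the scene. Friction and masses are not known exactly. Their poses are not given: they have to be found in the camera images.
- clamp: Bench clamp on a plywood board 330 x 200 x 12 mm, fixed. Origin: centre of the board's underside, on the table; x = opening direction along the bar, z up. Steel bar 12 mm wide along x at y = +50 mm, top 52 mm above the table, saw teeth under it. Fixed grey jaw at the -x end: x -160 to -132, y -60 to +70 mm, 62 mm high.
- end_stop (a point): Centre of the inner face (looking to the clamp's -x) of the grey end stop block at the +x end of the bar, 37 mm above the table. Block 18 mm thick in x, 44 mm wide in y, top 62 mm above the table. Axes as the clamp's.
- jaw (a joint): How far the sliding jaw is pushed back along the clamp's +x, in m: 0 = closed on the power supply, 0.130 = against the end stop. Starts at 0 to 0.025. The ratchet blocks opening (after up to 8 mm play) unless the release pad is down 4 mm or more; closing clicks over the teeth. Pad down, it slides with about 3 N.
- release (a joint): How far the ratchet release pad is pressed down, in m: 0 = up, locked; 0.008 = down on its stop; ratchet free from about 0.004. Spring 4 N at the top, 8 N fully down. It rides on the jaw, must be held down while the jaw is pushed, and springs back when let go (it may rest up to 4 mm down, on the slope of a tooth).
- pad_top (a point): Centre of the top face of the release pad, a flat ribbed black plate on the sliding jaw, 44 mm along the clamp's x by 50 mm along its y; 78 mm above the table when up, 70 mm when fully pressed. Moves with the pad; axes as the clamp's.
- push_face (a point): Point on the face, looking to the clamp's -x, of the grey push block on the sliding jaw behind the pad: 28 mm in +x from the pad's centre (6 mm past its edge), 90 mm above the table. Block 32 mm thick, 60 mm wide, top at 105 mm. A fingertip on the pad pushes here. The jaw's grey saddle is 90 mm long, 30 mm wide, 60 mm high; its arm at the -x end reaches 110 mm to the clamp's -y, 58 mm high.
- power_supply: Black box-shaped power supply, 127 x 52 x 30 mm, lying loose on the plywood board between the two jaws, its long side across the bar direction. Origin: centre of its underside, 12 mm above the table; its x is its long axis. To be left where it is.
- small_carton: Small brown part carton 54 x 78 x 41 mm, loose on the table beyond the clamp. Origin: centre of its underside. Bystander.
- cutter: Red snap-off knife 27 x 123 x 17 mm, long in its y, loose on the table beyond the clamp. Origin: centre of its underside. Bystander.
- stick: Green USB stick 56 x 18 x 8 mm, long in its x, loose on the table beyond the clamp. Origin: centre of its underside. Bystander.

How it is judged:
By the outcome, as a careful person would: the job done as asked, in the order asked, and still so for the second after the job is handed in, with the robot touching nothing.
It also fails if it takes over 37 s, if anything falls off the work surface, if the arm or the gripper's body presses on something with over 40 N, if the wrist force passes 120 N, or if a joint passes its speed limit or range.

ROBOT

A 6-joint arm with a two-finger parallel gripper is mounted at the origin on a cart in front of the work surface, level with it; the furniture and walls round the work are solid. World frame = base frame: x ahead of the robot, y to its left, z up, the work surface at z = 0. Lengths are in m, angles in rad, forces in N, time in s.
With the tool pointing down it reaches from about 0.225 to 0.725 m from the base axis. Payload 3.1 kg.
Tool frame: the origin (TCP) lies midway between the tips of the shut fingers; the grasp point (between the pads) lies behind it (manip.grip_point_offset is the z of the grasp point in the tool frame, in m); z points along the fingers, y is the line along which they close (so a half turn about z gives the same grasp; the last joint's range is limited). The gripper opens to 85 mm and grips with 20 to 120 N. Pads are 22 mm wide; open, the fingers measure 114 mm over their backs; the gripper's body (76 mm by 85 mm) begins 54 mm behind the grasp point. The pads swing forward as they close: fully open they stand 13 mm farther back than shut.
Start: joints at [1.014, 0.048, 0.099, 1.622, 0, 1.443], TCP at [0.218, 0.477, 0.211] pointing down, gripper open.
Joint ranges: [-2.91, 2.91], [-0.99, 1.94], [-1.21, 1.42], [-2.12, 2.29], [-1.49, 1.47], [-3.14, 3.14]. Speed limits (rad/s): [2.79, 2.79, 3.14, 3.14, 3.14, 3.14].

INTERFACE

Orientations are given as a unit quaternion [w, x, y, z].
In Python, from bench import status, get_image, manip gives the robot as it stands.
- The arm moves only by the tool arm_command, never from a script. Its argument "increments" is a list of rows, each an object of numbers: "grip": the opening, from 0 (shut) to 1 (fully open); "x", "y", "z": the shift along the tool's x, y, z in cm; "twist": the turn about the tool's z in degrees. In form: [{"grip": .., "x": .., "y": .., "z": .., "twist": ..}, ...]. A call has exactly 10 rows; each row shifts and turns the commanded pose from where the row before left it, along the tool's axes as they then stand; what a row does not reach is not made up. A row lasts 1/10 s, in which the tool goes at most 50 mm and 8.59 degrees, less where a joint would pass 70% of its speed; a pose out of reach is approached as far as the arm can. A call is refused whole if a number of a shift passes 5 or a number of a turn 8.59, either way. A call with a gripper value outside its range is refused whole. The fingers move at their own pace and stop on an object; the grip force is fixed at half the most. Time passes only in rows, so rows that do not move let the fingers close, or fill a call up. It gives the time, the measured TCP pose, the force, the opening and the grip force at its end, in the units of the state.
- status.get_state(): the state, without advancing time (a new reading comes with each control period).
- get_image(name): name is "side" or "top" or "wrist"; returns a dict with "img" (400x640x3 uint8, blue, green, red), "intrinsics" (3x3 intrinsics, pixels), "xyz" and "orientation" of the camera in the world; the wrist camera has in their place "T_tool_cam" (4x4, takes a point from camera to tool coordinates, whose origin is the TCP and whose axes are the flange's). Camera axes: x right, y up, looking along -z (the intrinsics and any distortion apply to the point x, -y, -z); pixel columns grow to the right and rows downward; lengths in m; the calibration is good to about 2 mm. A picture is of the moment at which its call begins: read the wrist's pose just before it. There is no depth.
- manip.hand_in(): hands the job in; it is judged then, once.
The state is a dict: "time": time; "q": joint angles; "joint_velocities": joint speeds; "joint_efforts": joint torques, N m; "tool_pos": TCP position; "ee_rot": TCP orientation; "wrist_force": force on the tool from outside, world axes, zero at the start; "ft_torque": the same for the moment, N m; "grip_width": opening from 0.0 (shut) to 1.0 (fully open); "gripper_force": force on a finger pad.
Only numpy, scipy, OpenCV 4.12 (cv2) and the standard library are available. Lean on these libraries where they do the work, as an engineer would, in place of code of your own. Each camera call takes 0.05 s, during which the arm holds its last target. There are 200 camera calls.

## Working session

There is one attempt and no reset: what is moved stays moved. The work goes in short steps, Python scripts to look and compute and a tool call to move; the robot and the scene stay as the last step left them, time stands still between calls to the robot, and variables do not carry over. Pictures are saved under pics/ and viewed, at most 10 in all, crops included, and the job is handed in when it is done.

Besides the shell and the picture viewer there is one more tool, called after "Request:" as name(argument=value, ...) on one line, values as JSON. arm_command: Moves the arm, as the interface text tells. Its arguments: {"type":"object","properties":{"increments":{"type":"array","items":{"type":"object","properties":{"grip":{"type":"number"},"x":{"type":"number"},"y":{"type":"number"},"z":{"type":"number"},"twist":{"type":"number"}}}}},"required":["increments"]}

```bash
mkdir -p pics; ls; python3 - <<'E'
from bench import status,get_image,manip
import cv2,json,numpy as np
s=status.get_state();print(s['time'],s['tool_pos'],s['ee_rot'],manip.grip_point_offset)
d={}
for n in("side","top"):
    g=get_image(n);cv2.imwrite(f"pics/{n}0.png",g["img"])
    d[n]={k:np.array(g[k]).tolist() for k in g if k!="img"};print(n,d[n])
json.dump(d,open("cal.json","w"))
E
```

```text
pics
0.0 [0.21794617 0.47690948 0.2095245 ] [-3.84788748e-04  2.12754765e-01  9.77104931e-01 -1.10278961e-03] -0.0187
side {'intrinsics': [[456.8976094496811, 0.0, 312.98417179170895], [0.0, 456.8976094496811, 202.27746845623057], [0.0, 0.0, 1.0]], 'xyz': [0.3114609501413125, 0.7195111273772907, 0.6493128123071106], 'orientation': [-0.22300703872852623, -0.09069802628979959, 0.39352190522236563, 0.8872329112554538]}
top {'intrinsics': [[426.9762628985006, 0.0, 319.4707622614896], [0.0, 426.9762628985006, 201.63672734721217], [0.0, 0.0, 1.0]], 'xyz': [0.4577053568267386, 0.14267722195069005, 0.918310038892033], 'orientation': [-0.6951079877858857, -0.07224007108862074, 0.06054045082197537, 0.7126998746033566]}
```

View pics/top0.png

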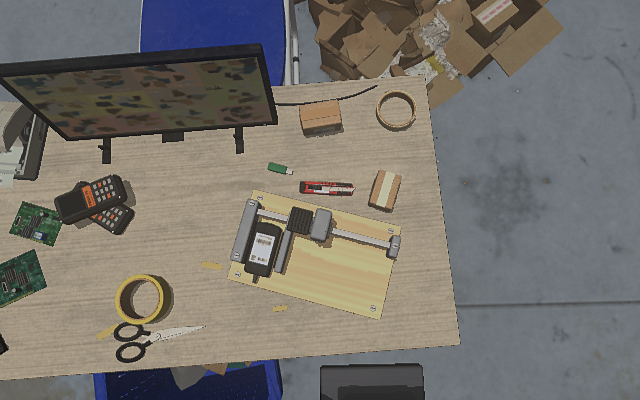

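View pics/side0.png

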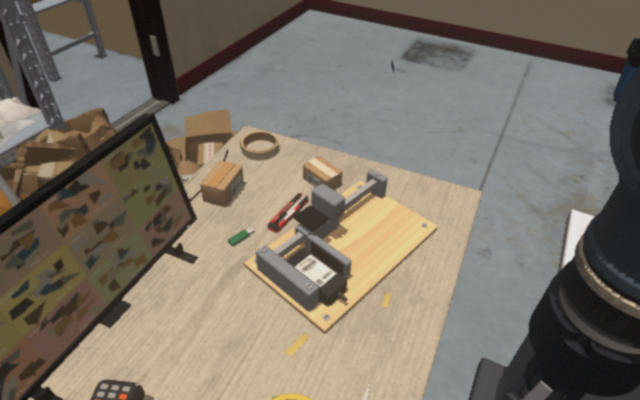

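The top view shows the clamp: board corners are near (254,190), (402,229), (381,320) and (229,279), with the pad near (300,220), push block (321,225) and end stop (394,245). The side view agrees. Next I'll zoom in for exact pixels.

```bash
python3 - <<'E'
import cv2
a=cv2.imread("pics/top0.png")[180:325,220:412];cv2.imwrite("pics/topc.png",cv2.resize(a,None,fx=4,fy=4,interpolation=cv2.INTER_CUBIC))
a=cv2.imread("pics/side0.png")[165:335,240:440];cv2.imwrite("pics/sidec.png",cv2.resize(a,None,fx=3.5,fy=3.5,interpolation=cv2.INTER_CUBIC))
E
```

```text
(no output)
```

View pics/topc.png

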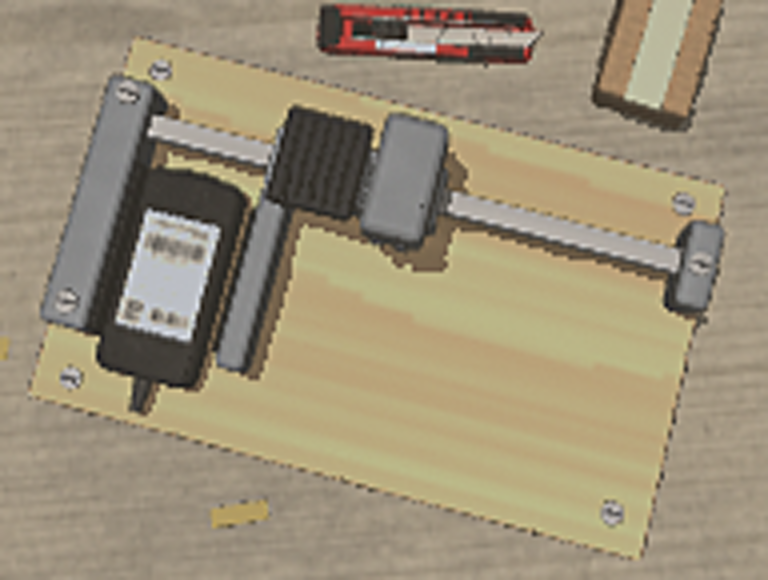

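View pics/sidec.png

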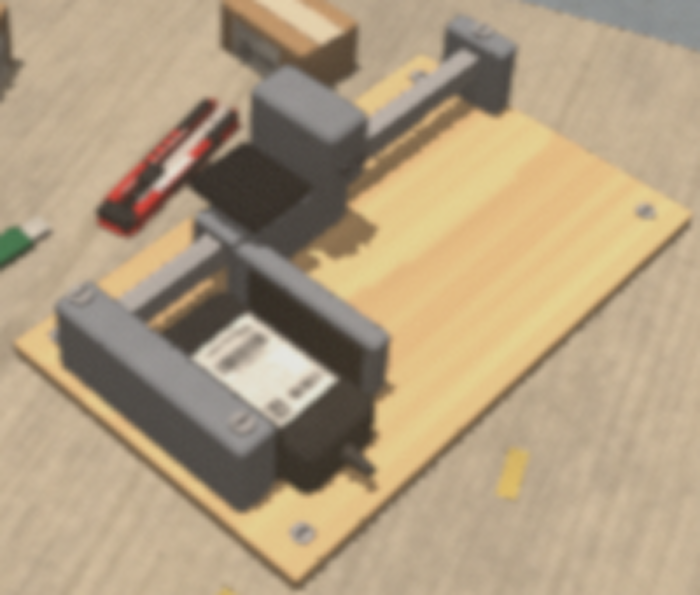

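Top crop: the board corners are at (133,38), (726,186), (642,558) and (30,398), and the pad corners at (288,105), (373,122), (357,217) and (272,200). Side crop: the board corners are at (15,345), (295,585), (690,215) and (420,55), and the pad corners at (190,183), (243,143), (315,185) and (255,230).

```bash
cat > h.py <<'E'
import json,numpy as np
from scipy.spatial.transform import Rotation as R
cal=json.load(open("cal.json"))
def proj(n,P):
    c=cal[n];w,x,y,z=c["orientation"]
    p=(np.atleast_2d(P)-c["xyz"])@R.from_quat([x,y,z,w]).as_matrix()
    p=np.c_[p[:,0],-p[:,1],-p[:,2]]@np.array(c["intrinsics"]).T
    return p[:,:2]/p[:,2:]
def c2w(v,P):
    P=np.atleast_2d(P);o=P.copy();c,s=np.cos(v[2]),np.sin(v[2])
    o[:,0]=v[0]+c*P[:,0]-s*P[:,1];o[:,1]=v[1]+s*P[:,0]+c*P[:,1];return o
E
python3 - <<'E'
from h import *
from scipy.optimize import least_squares
px=lambda a,s,o:(np.array(a,float)+.5)/s-.5+o
t=lambda a:px(a,4,[220,180]); sd=lambda a:px(a,3.5,[240,165])
B=np.array([[-.165,.1,.012],[.165,.1,.012],[.165,-.1,.012],[-.165,-.1,.012]])
def pad(v,): return np.array([[v[3]+a,v[4]+b,.078] for a,b in((-.022,.025),(.022,.025),(.022,-.025),(-.022,-.025))])
obs=[("top",0,[(133,38),(726,186),(642,558),(30,398)]),("side",0,[(15,345),(420,55),(690,215),(295,585)]),
("top",1,[(288,105),(373,122),(357,217),(272,200)]),("side",1,[(190,183),(243,143),(315,185),(255,230)])]
f=lambda v:np.concatenate([(proj(n,c2w(v,pad(v) if k else B))-(t(o) if n=="top" else sd(o))).ravel() for n,k,o in obs])
r=least_squares(f,[.45,.12,-1.7,-.05,.05],loss="soft_l1");v=r.x;print(v,np.degrees(v[2]));print(f(v).reshape(-1,4,2).round(1))
for n,P in(("pad",[v[3],v[4],.078]),("face",[v[3]+.028,v[4],.09]),):print(n,c2w(v,np.array(P)))
# end stop top corners from top (inner-left edge), z .062
def ray(n,uv,z):
    c=cal[n];w,x,y,zz=c["orientation"];k=np.array(c["intrinsics"]);d=np.linalg.inv(k)@[*uv,1];d=R.from_quat([x,y,zz,w]).apply([d[0],-d[1],-d[2]]);o=np.array(c["xyz"]);return o+d*(z-o[2])/d[2]
c,s=np.cos(v[2]),np.sin(v[2]);inv=lambda p:(np.array([[c,s],[-s,c]])@(p[:2]-v[:2])).round(4)
for q in((688,222),(724,226),(705,315),(668,309)):print("stop",inv(ray("top",t(q),.062)))
for q in((388,113),(448,122),(420,245),(360,235)):print("block",inv(ray("top",t(q),.105)))
from bench import status
st=status.get_state();q=st['ee_rot'];print(R.from_quat([*q[1:],q[0]]).as_matrix().round(3))
E
```

```text
[ 0.5224022   0.1695622  -1.84530478 -0.04192858  0.0498536 ] -105.72817569912158
[[[-0.5 -0.6]
  [-0.3 -0.6]
  [-0.3  0.4]
  [-1.1 -0.3]]

 [[-0.4 -0.1]
  [ 0.  -0.5]
  [ 1.5 -0.8]
  [ 1.6 -0.5]]

 [[-0.1 -0.6]
  [-0.   0.5]
  [-2.4  1. ]
  [-2.6 -0.2]]

 [[-1.1 -1.2]
  [ 0.7 -1.6]
  [ 0.3 -0.4]
  [ 0.5 -0.7]]]
pad [[0.58175495 0.19640691 0.078     ]]
face [[0.57416489 0.16945527 0.09      ]]
stop [0.1446 0.068 ]
stop [0.1625 0.0705]
stop [0.1629 0.0249]
stop [0.1445 0.0232]
block [-0.0121  0.0777]
block [0.0171 0.0806]
block [0.0186 0.0197]
block [-0.0103  0.0172]
[[-0.909  0.416 -0.001]
 [ 0.416  0.909 -0.002]
 [ 0.    -0.002 -1.   ]]
```

```bash
python3 - <<'E'
from h import *
from scipy.optimize import least_squares
for a,b in(((276,124),(196,219)),((263,45),(155,117)),((244,152),(196,258)),):
    r=least_squares(lambda P:np.r_[(proj("top",P)-a).ravel(),(proj("side",P)-b).ravel()],[.6,.25,.1]);print(r.x,r.fun.round(1))
E
```

```text
[0.81200975 0.24970261 0.0085985 ] [-0.1 -0.2  0.2  0.1]
[0.86998361 0.24345321 0.22536426] [ 1.8  3.2 -3.2 -1.4]
[ 0.75339936  0.32407694 -0.00152849] [-0.4 -0.9  0.8  0.3]
```

Request:
arm_command(increments=[{"grip": 0, "x": -4, "y": -1}, {"grip": 0, "x": -4, "y": -1}, {"grip": 0, "x": -4, "y": -1}, {"grip": 0, "x": -4, "y": -1}, {"grip": 0, "x": -4, "y": -1}, {"grip": 0, "x": -4, "y": -1}, {"grip": 0, "x": -4, "y": -1}, {"grip": 0, "x": -4, "y": -1}, {"grip": 0, "x": -4, "y": -1}, {"grip": 0, "x": -4, "y": -1}])

```text
$.increments[0]: bad value
```

Request:
arm_command(increments=[{"grip": 0, "twist": 8.1}, {"grip": 0, "twist": 8.1}, {"grip": 0, "twist": 8.1}, {"grip": 0, "twist": 8.1}, {"grip": 0, "twist": 8.1}, {"grip": 0, "twist": 8.1}, {"grip": 0, "twist": 8.1}, {"grip": 0, "twist": 8.1}, {"grip": 0, "twist": 8.1}, {"grip": 0, "twist": 8.1}])

```text
$.increments[0]: bad value
```

```bash
cat > st.py <<'E'
from h import *
from bench import status
s=status.get_state();q=s['ee_rot'];M=R.from_quat([*q[1:],q[0]]).as_matrix()
v=[.5224,.16956,-1.8453];c,sn=np.cos(v[2]),np.sin(v[2]);p=s['tool_pos']
rel=np.array([[c,sn],[-sn,c]])@(np.array(p[:2])-v[:2])-[-.0419,.0499]
print("t",s['time'],"p",np.round(p,4),"rel to pad0 (clamp xy mm)",(1e3*rel).round(1),"F",np.round(s['wrist_force'],1),"grip",s['grip_width'],"q6",s['q'][5])
print("toolx yaw",np.degrees(np.arctan2(M[1,0],M[0,0])).round(2),"want 74.27; tool delta cm to pad+5mm:",(100*(M.T@(np.array([*(c2w(v,np.array([[-.0369,.0499,.0]]))[0][:2]),.1])-p))).round(2),M[:,2].round(3))
E
python3 st.py
```

```text
t 0.1 p [0.218  0.4769 0.2096] rel to pad0 (clamp xy mm) [-171.5 -426.2] F [ 0.6 -0.2  0.8] grip 0.998962009408657 q6 1.443017322006744
toolx yaw 155.43 want 74.27; tool delta cm to pad+5mm: [-44.83 -10.86  10.97] [-0.001 -0.002 -1.   ]
```

Request:
arm_command(increments=[{"grip": 0, "x": -4, "y": -1, "z": 0, "twist": 0}, {"grip": 0, "x": -4, "y": -1, "z": 0, "twist": 0}, {"grip": 0, "x": -4, "y": -1, "z": 0, "twist": 0}, {"grip": 0, "x": -4, "y": -1, "z": 0, "twist": 0}, {"grip": 0, "x": -4, "y": -1, "z": 0, "twist": 0}, {"grip": 0, "x": -4, "y": -1, "z": 0, "twist": 0}, {"grip": 0, "x": -4, "y": -1, "z": 0, "twist": 0}, {"grip": 0, "x": -4, "y": -1, "z": 0, "twist": 0}, {"grip": 0, "x": -4, "y": -1, "z": 0, "twist": 0}, {"grip": 0, "x": -4, "y": -1, "z": 0, "twist": 0}])

```text
time: 1.1
tool_pos: [0.5413, 0.2188, 0.21]
ee_rot: [-0.001, 0.213, 0.977, -0.0]
wrist_force: [-0.0, 0.2, -0.2]
grip_width: 0.003
gripper_force: 0.0
```

Request:
arm_command(increments=[{"grip": 0, "x": 0, "y": 0, "z": 0, "twist": 8.1}, {"grip": 0, "x": 0, "y": 0, "z": 0, "twist": 8.1}, {"grip": 0, "x": 0, "y": 0, "z": 0, "twist": 8.1}, {"grip": 0, "x": 0, "y": 0, "z": 0, "twist": 8.1}, {"grip": 0, "x": 0, "y": 0, "z": 0, "twist": 8.1}, {"grip": 0, "x": 0, "y": 0, "z": 0, "twist": 8.1}, {"grip": 0, "x": 0, "y": 0, "z": 0, "twist": 8.1}, {"grip": 0, "x": 0, "y": 0, "z": 0, "twist": 8.1}, {"grip": 0, "x": 0, "y": 0, "z": 0, "twist": 8.1}, {"grip": 0, "x": 0, "y": 0, "z": 0, "twist": 8.1}])

```text
time: 2.1
tool_pos: [0.5401, 0.2201, 0.2099]
ee_rot: [-0.0, 0.798, 0.603, -0.001]
wrist_force: [-0.5, -0.6, -0.3]
grip_width: -0.004
gripper_force: 0.0
```

```bash
python3 st.py
```

```text
t 2.1 p [0.5401 0.2201 0.2099] rel to pad0 (clamp xy mm) [-11.6 -46.6] F [-0.5 -0.6 -0.3] grip -0.0037627587832307604 q6 2.120310530649393
toolx yaw 74.1 want 74.27; tool delta cm to pad+5mm: [-1.63  4.68 10.98] [-0.002 -0.    -1.   ]
```

Request:
arm_command(increments=[{"grip": 0, "x": -0.4, "y": 1.2, "z": 0, "twist": 0}, {"grip": 0, "x": -0.4, "y": 1.2, "z": 0, "twist": 0}, {"grip": 0, "x": -0.4, "y": 1.2, "z": 1, "twist": 0}, {"grip": 0, "x": -0.4, "y": 1.1, "z": 2, "twist": 0}, {"grip": 0, "x": 0, "y": 0, "z": 3, "twist": 0}, {"grip": 0, "x": 0, "y": 0, "z": 3, "twist": 0}, {"grip": 0, "x": 0, "y": 0, "z": 1, "twist": 0}, {"grip": 0, "x": 0, "y": 0, "z": 0.5, "twist": 0}, {"grip": 0, "x": 0, "y": 0, "z": 0, "twist": 0}, {"grip": 0, "x": 0, "y": 0, "z": 0, "twist": 0}])

```text
time: 3.1
tool_pos: [0.5827, 0.1923, 0.1075]
ee_rot: [0.001, 0.796, 0.605, 0.001]
wrist_force: [-0.0, 0.4, 0.5]
grip_width: 0.002
gripper_force: 0.0
```

```bash
python3 st.py; python3 - <<'E'
from bench import get_image
import cv2
a=get_image("side")["img"][165:335,240:440];b=get_image("wrist")["img"]
a=cv2.resize(a,(400,340),interpolation=cv2.INTER_CUBIC);b=cv2.resize(b,(400,250))
cv2.imwrite("pics/p1.png",cv2.vconcat([a,b]))
E
```

```text
t 3.1 p [0.5827 0.1923 0.1075] rel to pad0 (clamp xy mm) [3.7 2. ] F [-0.   0.4  0.5] grip 0.0023149205553485482 q6 2.0518534865698648
toolx yaw 74.44 want 74.27; tool delta cm to pad+5mm: [-0.13 -0.2   0.75] [ 0.003  0.001 -1.   ]
```

View pics/p1.png

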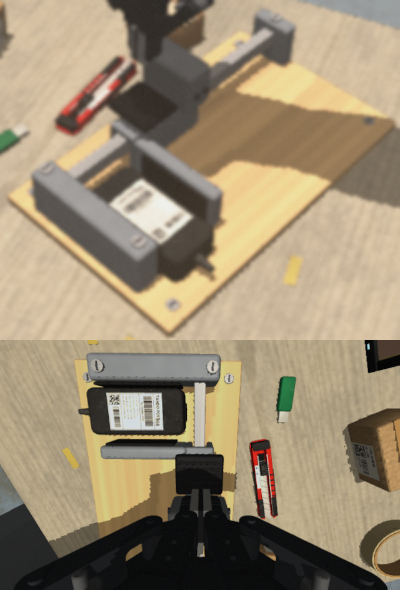

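The fingertips (side panel about (150,70), wrist panel about (200,500)) sit just above the pad, in line with the bar. Next I'll descend to just above it and start pressing.

Request:
arm_command(increments=[{"grip": 0, "x": 0, "y": -0.2, "z": 1, "twist": 0}, {"grip": 0, "x": 0, "y": 0, "z": 1, "twist": 0}, {"grip": 0, "x": 0, "y": 0, "z": 0.5, "twist": 0}, {"grip": 0, "x": 0, "y": 0, "z": 0.3, "twist": 0}, {"grip": 0, "x": 0, "y": 0, "z": 0.2, "twist": 0}, {"grip": 0, "x": 0, "y": 0, "z": 0.2, "twist": 0}, {"grip": 0, "x": 0, "y": 0, "z": 0.2, "twist": 0}, {"grip": 0, "x": 0, "y": 0, "z": 0, "twist": 0}, {"grip": 0, "x": 0, "y": 0, "z": 0, "twist": 0}, {"grip": 0, "x": 0, "y": 0, "z": 0, "twist": 0}])

```text
time: 4.2
tool_pos: [0.5798, 0.1927, 0.072]
ee_rot: [0.0, 0.796, 0.605, 0.0]
wrist_force: [0.4, 1.2, 0.3]
grip_width: -0.005
gripper_force: 0.0
```

```bash
python3 st.py
```

```text
t 4.2 p [0.5798 0.1927 0.072 ] rel to pad0 (clamp xy mm) [ 4. -1.] F [0.4 1.2 0.3] grip -0.005390244648948337 q6 2.0537970683832305
toolx yaw 74.43 want 74.27; tool delta cm to pad+5mm: [-0.1  0.1 -2.8] [ 0.001  0.    -1.   ]
```

```bash
python3 st.py; python3 - <<'E'
from bench import get_image
import cv2
a=get_image("side")["img"][165:265,260:400];b=get_image("wrist")["img"]
a=cv2.resize(a,(490,350),interpolation=cv2.INTER_CUBIC);b=cv2.resize(b[150:350,180:460],(490,250))
cv2.imwrite("pics/p2.png",cv2.vconcat([a,b[:250]]))
E
```

```text
t 4.2 p [0.5798 0.1927 0.072 ] rel to pad0 (clamp xy mm) [ 4. -1.] F [0.4 1.2 0.3] grip -0.005390244648948337 q6 2.0537970683832305
toolx yaw 74.43 want 74.27; tool delta cm to pad+5mm: [-0.1  0.1 -2.8] [ 0.001  0.    -1.   ]
```

View pics/p2.png

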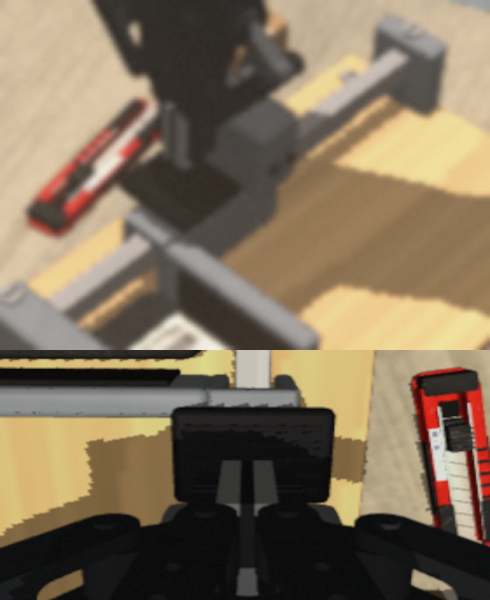

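The fingertips are over the rear half of the pad (side panel about (180,165)), just short of the push block, with no clear contact force yet. I'll continue down in small steps.

Request:
arm_command(increments=[{"grip": 0, "x": 0, "y": 0, "z": 0.1, "twist": 0}, {"grip": 0, "x": 0, "y": 0, "z": 0.1, "twist": 0}, {"grip": 0, "x": 0, "y": 0, "z": 0, "twist": 0}, {"grip": 0, "x": 0, "y": 0, "z": 0, "twist": 0}, {"grip": 0, "x": 0, "y": 0, "z": 0, "twist": 0}, {"grip": 0, "x": 0, "y": 0, "z": 0, "twist": 0}, {"grip": 0, "x": 0, "y": 0, "z": 0, "twist": 0}, {"grip": 0, "x": 0, "y": 0, "z": 0, "twist": 0}, {"grip": 0, "x": 0, "y": 0, "z": 0, "twist": 0}, {"grip": 0, "x": 0, "y": 0, "z": 0, "twist": 0}])

```text
time: 5.3
tool_pos: [0.5796, 0.1927, 0.0697]
ee_rot: [0.0, 0.796, 0.605, -0.0]
wrist_force: [0.1, 0.6, -0.5]
grip_width: 0.002
gripper_force: 0.0
```

Request:
arm_command(increments=[{"grip": 0, "x": 0, "y": 0, "z": 0.1, "twist": 0}, {"grip": 0, "x": 0, "y": 0, "z": 0.1, "twist": 0}, {"grip": 0, "x": 0, "y": 0, "z": 0, "twist": 0}, {"grip": 0, "x": 0, "y": 0, "z": 0, "twist": 0}, {"grip": 0, "x": 0, "y": 0, "z": 0, "twist": 0}, {"grip": 0, "x": 0, "y": 0, "z": 0, "twist": 0}, {"grip": 0, "x": 0, "y": 0, "z": 0, "twist": 0}, {"grip": 0, "x": 0, "y": 0, "z": 0, "twist": 0}, {"grip": 0, "x": 0, "y": 0, "z": 0, "twist": 0}, {"grip": 0, "x": 0, "y": 0, "z": 0, "twist": 0}])

```text
time: 6.3
tool_pos: [0.5795, 0.1927, 0.0677]
ee_rot: [-0.0, 0.796, 0.605, -0.0]
wrist_force: [-0.1, -0.6, 0.1]
grip_width: -0.004
gripper_force: 0.0
```

```bash
python3 st.py; python3 - <<'E'
from h import *
from bench import get_image,status
import cv2
p=status.get_state()['tool_pos']
im=get_image("side")["img"]; u=proj("side",np.array(p))[0];print(u)
v=[.5224,.16956,-1.8453]
a=cv2.resize(im[165:245,270:380],None,fx=7,fy=7,interpolation=cv2.INTER_CUBIC)
k=lambda q:tuple(int(z) for z in (q-[270,165]+.5)*7)
cv2.circle(a,k(u),4,(0,0,255),1)
for z,col in((.078,(0,255,0)),(.07,(255,255,0))):
    P=np.array([[-.0419+i,.0499+j,z] for i,j in((-.022,.025),(.022,.025),(.022,-.025),(-.022,-.025))])
    cv2.polylines(a,[np.array([k(q) for q in proj("side",c2w(v,P))])],True,col,1)
a=cv2.convertScaleAbs(a,alpha=1.8,beta=10)
cv2.imwrite("pics/p3.png",a);print(a.shape)
E
```

```text
t 6.3 p [0.5795 0.1927 0.0677] rel to pad0 (clamp xy mm) [ 4.1 -1.2] F [-0.1 -0.6  0.1] grip -0.0035637242673153403 q6 2.053770223147358
toolx yaw 74.43 want 74.27; tool delta cm to pad+5mm: [-0.09  0.12 -3.23] [-0. -0. -1.]
[313.31326229 219.62784018]
(560, 770, 3)
```

View pics/p3.png

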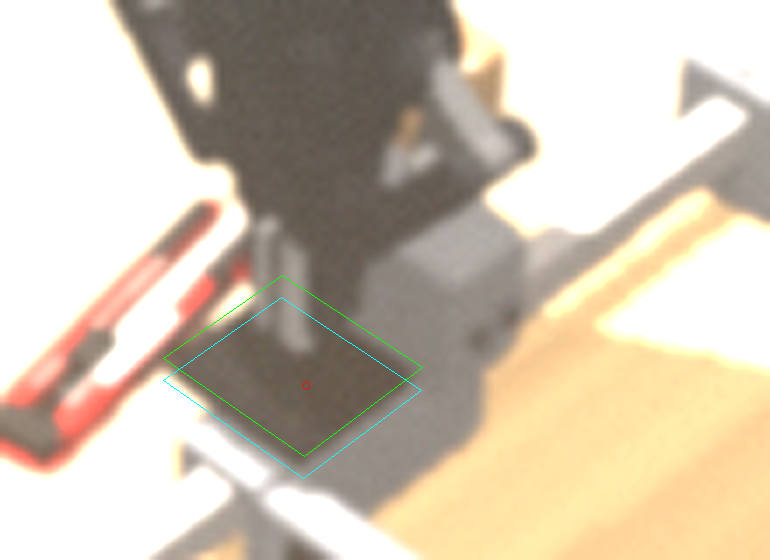

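The visible tip end (295,352) lies about 12 mm above the computed TCP (306,385), which fits the lack of force. I'll let contact force decide, in small steps.

Request:
arm_command(increments=[{"grip": 0, "x": 0, "y": 0, "z": 0.1, "twist": 0}, {"grip": 0, "x": 0, "y": 0, "z": 0.1, "twist": 0}, {"grip": 0, "x": 0, "y": 0, "z": 0.1, "twist": 0}, {"grip": 0, "x": 0, "y": 0, "z": 0, "twist": 0}, {"grip": 0, "x": 0, "y": 0, "z": 0, "twist": 0}, {"grip": 0, "x": 0, "y": 0, "z": 0, "twist": 0}, {"grip": 0, "x": 0, "y": 0, "z": 0, "twist": 0}, {"grip": 0, "x": 0, "y": 0, "z": 0, "twist": 0}, {"grip": 0, "x": 0, "y": 0, "z": 0, "twist": 0}, {"grip": 0, "x": 0, "y": 0, "z": 0, "twist": 0}])

```text
time: 7.35
tool_pos: [0.5796, 0.1927, 0.0648]
ee_rot: [0.0, 0.796, 0.605, 0.0]
wrist_force: [0.5, -0.3, -0.2]
grip_width: 0.0
gripper_force: 0.0
```

Request:
arm_command(increments=[{"grip": 0, "x": 0, "y": 0, "z": 0.1, "twist": 0}, {"grip": 0, "x": 0, "y": 0, "z": 0.1, "twist": 0}, {"grip": 0, "x": 0, "y": 0, "z": 0.1, "twist": 0}, {"grip": 0, "x": 0, "y": 0, "z": 0, "twist": 0}, {"grip": 0, "x": 0, "y": 0, "z": 0, "twist": 0}, {"grip": 0, "x": 0, "y": 0, "z": 0, "twist": 0}, {"grip": 0, "x": 0, "y": 0, "z": 0, "twist": 0}, {"grip": 0, "x": 0, "y": 0, "z": 0, "twist": 0}, {"grip": 0, "x": 0, "y": 0, "z": 0, "twist": 0}, {"grip": 0, "x": 0, "y": 0, "z": 0, "twist": 0}])

```text
time: 8.35
tool_pos: [0.5796, 0.1927, 0.0617]
ee_rot: [0.0, 0.796, 0.605, 0.0]
wrist_force: [-0.3, -1.0, 1.1]
grip_width: -0.002
gripper_force: 0.0
```

Request:
arm_command(increments=[{"grip": 0, "x": 0, "y": 0, "z": 0.1, "twist": 0}, {"grip": 0, "x": 0, "y": 0, "z": 0.1, "twist": 0}, {"grip": 0, "x": 0, "y": 0, "z": 0.1, "twist": 0}, {"grip": 0, "x": 0, "y": 0, "z": 0, "twist": 0}, {"grip": 0, "x": 0, "y": 0, "z": 0, "twist": 0}, {"grip": 0, "x": 0, "y": 0, "z": 0, "twist": 0}, {"grip": 0, "x": 0, "y": 0, "z": 0, "twist": 0}, {"grip": 0, "x": 0, "y": 0, "z": 0, "twist": 0}, {"grip": 0, "x": 0, "y": 0, "z": 0, "twist": 0}, {"grip": 0, "x": 0, "y": 0, "z": 0, "twist": 0}])

```text
time: 9.35
tool_pos: [0.5796, 0.1927, 0.0587]
ee_rot: [0.0, 0.796, 0.605, 0.0]
wrist_force: [0.5, -0.5, -0.0]
grip_width: 0.001
gripper_force: 0.0
```

```bash
python3 - <<'E'
from h import *
from bench import get_image,status
import cv2
s=status.get_state();print(s['tool_pos'],s['wrist_force'],s['ft_torque'],s['joint_efforts'])
v=[.5224,.16956,-1.8453]
g=get_image("wrist");im=g["img"]
a=cv2.resize(im[180:330,210:430],(770,525),interpolation=cv2.INTER_CUBIC)
cv2.imwrite("pics/p4.png",cv2.convertScaleAbs(a,alpha=2,beta=15))
E
```

```text
[0.57957761 0.19271093 0.05873619] [ 0.47000983 -0.46541609 -0.01254894] [-0.03657114 -0.03830083 -0.02639326] [-3.49293059e-04 -4.26020801e+01  3.16707695e+01  1.07711756e-03
  2.01478480e-05 -4.77064532e-06]
```

View pics/p4.png

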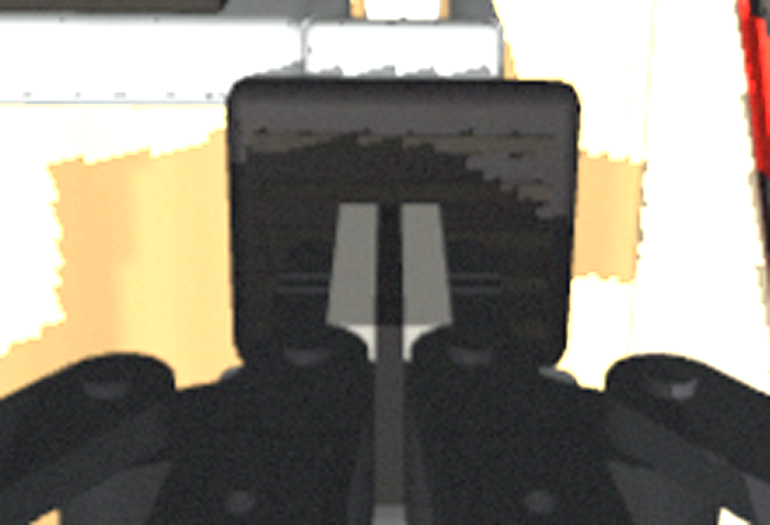

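The wrist view shows both finger pads ending at crop (390,205), over the pad plate (far edge y≈80, x 232–578). Now I'll check what tip height and pad height that implies.

```bash
python3 - <<'E'
from h import *
from bench import get_image,status
import cv2
s=status.get_state();q=s['ee_rot'];M=R.from_quat([*q[1:],q[0]]).as_matrix();p=np.array(s['tool_pos'])
g=get_image("wrist");T=np.array(g["T_tool_cam"]);K=np.array(g["intrinsics"]);print(T.round(4),K.round(1),[k for k in g])
def pw(t):
    c=(np.atleast_2d(t)-T[:3,3])@T[:3,:3];c=np.c_[c[:,0],-c[:,1],-c[:,2]]@K.T;return ((c[:,:2]/c[:,2:]-[210,180]+.5)*3.5).round(0)
for x in(-.011,0,.011):print(x,pw([[x,0,z] for z in(0,-.006,-.012,-.018)]).tolist())
v=[.5224,.16956,-1.8453]
for z in(.086,.082,.078,.074,.070):
    P=c2w(v,np.array([[-.0419+i,.0499+j,z] for i,j in((-.022,.025),(-.022,-.025),(.022,-.025),(.022,.025))]))
    print(z,pw((P-p)@M).tolist())
P=c2w(v,np.array([[-.0639-.009,-.065,.058],[-.0639-.009,.035,.058]]));print(pw((P-p)@M))
P=c2w(v,np.array([[-.132,.07,.062],[-.132,-.06,.062]]));print((pw((P-p)@M)/3.5+[210,180]))
im=get_image("side")["img"]
a=cv2.resize(im[165:245,270:380],None,fx=7,fy=7,interpolation=cv2.INTER_CUBIC);cv2.imwrite("pics/p5raw.png",a)
E
```

```text
[[ 5.000e-04  9.642e-01  2.653e-01  6.710e-02]
 [ 1.000e+00 -9.000e-04  1.200e-03 -1.000e-04]
 [ 1.400e-03  2.653e-01 -9.642e-01 -1.622e-01]
 [ 0.000e+00  0.000e+00  0.000e+00  1.000e+00]] [[316.9   0.  320.8]
 [  0.  316.9 200.9]
 [  0.    0.    1. ]] ['img', 'intrinsics', 'T_tool_cam']
-0.011 [[391.0, 277.0], [391.0, 294.0], [391.0, 313.0], [391.0, 332.0]]
0 [[391.0, 213.0], [391.0, 228.0], [391.0, 245.0], [391.0, 262.0]]
0.011 [[391.0, 147.0], [391.0, 160.0], [391.0, 174.0], [391.0, 189.0]]
0.086 [[598.0, 105.0], [205.0, 104.0], [218.0, 410.0], [581.0, 411.0]]
0.082 [[592.0, 96.0], [210.0, 95.0], [222.0, 394.0], [576.0, 395.0]]
0.078 [[587.0, 88.0], [214.0, 86.0], [226.0, 379.0], [572.0, 380.0]]
0.074 [[582.0, 80.0], [219.0, 78.0], [230.0, 365.0], [568.0, 366.0]]
0.07 [[578.0, 72.0], [223.0, 71.0], [234.0, 351.0], [564.0, 352.0]]
[[-369.  -11.]
 [ 300.   -8.]]
[[368.57142857  53.42857143]
 [ 86.85714286  52.57142857]]
```

Request:
arm_command(increments=[{"grip": 0, "x": 0, "y": 0, "z": 0.1, "twist": 0}, {"grip": 0, "x": 0, "y": 0, "z": 0.1, "twist": 0}, {"grip": 0, "x": 0, "y": 0, "z": 0.1, "twist": 0}, {"grip": 0, "x": 0, "y": 0, "z": 0.1, "twist": 0}, {"grip": 0, "x": 0, "y": 0, "z": 0, "twist": 0}, {"grip": 0, "x": 0, "y": 0, "z": 0, "twist": 0}, {"grip": 0, "x": 0, "y": 0, "z": 0, "twist": 0}, {"grip": 0, "x": 0, "y": 0, "z": 0, "twist": 0}, {"grip": 0, "x": 0, "y": 0, "z": 0, "twist": 0}, {"grip": 0, "x": 0, "y": 0, "z": 0, "twist": 0}])

```text
time: 10.5
tool_pos: [0.5796, 0.1928, 0.0548]
ee_rot: [-0.0, 0.796, 0.605, 0.0]
wrist_force: [-2.4, 0.9, 5.3]
grip_width: -0.002
gripper_force: 2.4
```

```bash
python3 - <<'E'
from bench import status,get_image
import cv2
s=status.get_state();print(s['tool_pos'],s['wrist_force'],s['ft_torque'],s['joint_efforts'][:4])
im=get_image("side")["img"][165:245,270:380];o=cv2.imread("pics/p5raw.png")
a=cv2.resize(im,None,fx=7,fy=7,interpolation=cv2.INTER_CUBIC)
f=lambda i:cv2.convertScaleAbs(i[200:500,130:530],alpha=2.5,beta=10)
cv2.imwrite("pics/p6.png",cv2.hconcat([f(o),f(a)]))
E
```

```text
[0.57959361 0.19275846 0.05479499] [-2.40046529  0.92211533  5.30375558] [-0.0764753   0.34169851  0.05414556] [ -0.19280167 -40.03475189  30.21347523  -0.76298101]
```

View pics/p6.png

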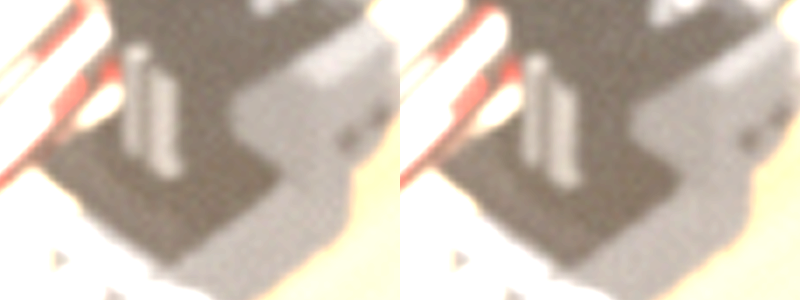

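The tips, seen from both cameras, end about 22–24 mm behind the nominal TCP. Contact at TCP z≈0.056 therefore matches the pad top at 0.078. I'll press further and check that the stiffness looks like the spring.

Request:
arm_command(increments=[{"grip": 0, "x": 0, "y": 0, "z": 0.1, "twist": 0}, {"grip": 0, "x": 0, "y": 0, "z": 0.1, "twist": 0}, {"grip": 0, "x": 0, "y": 0, "z": 0, "twist": 0}, {"grip": 0, "x": 0, "y": 0, "z": 0, "twist": 0}, {"grip": 0, "x": 0, "y": 0, "z": 0, "twist": 0}, {"grip": 0, "x": 0, "y": 0, "z": 0, "twist": 0}, {"grip": 0, "x": 0, "y": 0, "z": 0, "twist": 0}, {"grip": 0, "x": 0, "y": 0, "z": 0, "twist": 0}, {"grip": 0, "x": 0, "y": 0, "z": 0, "twist": 0}, {"grip": 0, "x": 0, "y": 0, "z": 0, "twist": 0}])

```text
time: 11.55
tool_pos: [0.5796, 0.1927, 0.053]
ee_rot: [0.0, 0.796, 0.605, 0.0]
wrist_force: [-2.3, -0.4, 5.3]
grip_width: 0.002
gripper_force: 2.8
```

Request:
arm_command(increments=[{"grip": 0, "x": 0, "y": 0, "z": 0.1, "twist": 0}, {"grip": 0, "x": 0, "y": 0, "z": 0.1, "twist": 0}, {"grip": 0, "x": 0, "y": 0, "z": 0.1, "twist": 0}, {"grip": 0, "x": 0, "y": 0, "z": 0.1, "twist": 0}, {"grip": 0, "x": 0, "y": 0, "z": 0, "twist": 0}, {"grip": 0, "x": 0, "y": 0, "z": 0, "twist": 0}, {"grip": 0, "x": 0, "y": 0, "z": 0, "twist": 0}, {"grip": 0, "x": 0, "y": 0, "z": 0, "twist": 0}, {"grip": 0, "x": 0, "y": 0, "z": 0, "twist": 0}, {"grip": 0, "x": 0, "y": 0, "z": 0, "twist": 0}])

```text
time: 12.55
tool_pos: [0.5797, 0.1927, 0.0495]
ee_rot: [0.0, 0.796, 0.605, 0.0]
wrist_force: [-2.7, -0.7, 7.6]
grip_width: -0.001
gripper_force: 3.7
```

Request:
arm_command(increments=[{"grip": 0, "x": 0, "y": 0, "z": 0.05, "twist": 0}, {"grip": 0, "x": -0.3, "y": 0, "z": 0, "twist": 0}, {"grip": 0, "x": -0.3, "y": 0, "z": 0, "twist": 0}, {"grip": 0, "x": -0.3, "y": 0, "z": 0, "twist": 0}, {"grip": 0, "x": -0.3, "y": 0, "z": 0, "twist": 0}, {"grip": 0, "x": -0.3, "y": 0, "z": 0, "twist": 0}, {"grip": 0, "x": -0.4, "y": 0, "z": 0, "twist": 0}, {"grip": 0, "x": -0.4, "y": 0, "z": 0, "twist": 0}, {"grip": 0, "x": -0.4, "y": 0, "z": 0, "twist": 0}, {"grip": 0, "x": -0.4, "y": 0, "z": 0, "twist": 0}])

```text
time: 13.55
tool_pos: [0.5717, 0.1649, 0.0495]
ee_rot: [-0.001, 0.796, 0.605, 0.002]
wrist_force: [-2.4, 3.5, 6.9]
grip_width: -0.003
gripper_force: 3.9
```

```bash
python3 st.py
```

```text
t 13.55 p [0.5717 0.1649 0.0495] rel to pad0 (clamp xy mm) [33.  -1.2] F [-2.4  3.5  6.9] grip -0.0025330460696612878 q6 2.0071007939366203
toolx yaw 74.5 want 74.27; tool delta cm to pad+5mm: [ 2.82  0.13 -5.04] [ 0.002  0.004 -1.   ]
```

Request:
arm_command(increments=[{"grip": 0, "x": -0.6, "y": 0, "z": 0.05, "twist": 0}, {"grip": 0, "x": -0.8, "y": 0, "z": 0, "twist": 0}, {"grip": 0, "x": -0.8, "y": 0, "z": 0, "twist": 0}, {"grip": 0, "x": -0.8, "y": 0, "z": 0, "twist": 0}, {"grip": 0, "x": -0.8, "y": 0, "z": 0, "twist": 0}, {"grip": 0, "x": -0.8, "y": 0, "z": 0, "twist": 0}, {"grip": 0, "x": -0.8, "y": 0, "z": 0, "twist": 0}, {"grip": 0, "x": -0.8, "y": 0, "z": 0, "twist": 0}, {"grip": 0, "x": -0.8, "y": 0, "z": 0, "twist": 0}, {"grip": 0, "x": -0.8, "y": 0, "z": 0, "twist": 0}])

```text
time: 14.55
tool_pos: [0.5501, 0.0899, 0.0494]
ee_rot: [-0.002, 0.796, 0.605, 0.002]
wrist_force: [-4.7, 4.6, 10.7]
grip_width: 0.004
gripper_force: 5.5
```

```bash
python3 st.py
```

```text
t 14.55 p [0.5501 0.0899 0.0494] rel to pad0 (clamp xy mm) [111.1  -1.6] F [-4.7  4.6 10.7] grip 0.004046150035655838 q6 1.8797218014659918
toolx yaw 74.51 want 74.27; tool delta cm to pad+5mm: [10.63  0.2  -5.01] [ 0.001  0.005 -1.   ]
```

Request:
arm_command(increments=[{"grip": 0, "x": -0.6, "y": 0, "z": 0, "twist": 0}, {"grip": 0, "x": -0.5, "y": 0, "z": 0, "twist": 0}, {"grip": 0, "x": -0.4, "y": 0, "z": 0, "twist": 0}, {"grip": 0, "x": -0.3, "y": 0, "z": 0, "twist": 0}, {"grip": 0, "x": -0.3, "y": 0, "z": 0, "twist": 0}, {"grip": 0, "x": -0.3, "y": 0, "z": 0, "twist": 0}, {"grip": 0, "x": -0.2, "y": 0, "z": 0, "twist": 0}, {"grip": 0, "x": -0.2, "y": 0, "z": 0, "twist": 0}, {"grip": 0, "x": -0.2, "y": 0, "z": 0, "twist": 0}, {"grip": 0, "x": 0, "y": 0, "z": 0, "twist": 0}])

```text
time: 15.55
tool_pos: [0.5449, 0.0608, 0.0496]
ee_rot: [0.0, 0.796, 0.605, 0.004]
wrist_force: [0.8, 4.0, 7.0]
grip_width: 0.0
gripper_force: 3.7
```

```bash
python3 st.py
```

```text
t 15.55 p [0.5449 0.0608 0.0496] rel to pad0 (clamp xy mm) [140.4   1.3] F [0.8 4.  7. ] grip 0.00016237018464326442 q6 1.8275442130173172
toolx yaw 74.49 want 74.27; tool delta cm to pad+5mm: [13.58 -0.05 -4.96] [ 0.006  0.005 -1.   ]
```

Request:
arm_command(increments=[{"grip": 0, "x": -0.2, "y": 0, "z": 0, "twist": 0}, {"grip": 0, "x": -0.1, "y": 0, "z": 0, "twist": 0}, {"grip": 0, "x": -0.1, "y": 0, "z": 0, "twist": 0}, {"grip": 0, "x": -0.1, "y": 0, "z": 0, "twist": 0}, {"grip": 0, "x": -0.1, "y": 0, "z": 0, "twist": 0}, {"grip": 0, "x": 0, "y": 0, "z": 0, "twist": 0}, {"grip": 0, "x": 0, "y": 0, "z": 0, "twist": 0}, {"grip": 0, "x": 0, "y": 0, "z": 0, "twist": 0}, {"grip": 0, "x": 0, "y": 0, "z": 0, "twist": 0}, {"grip": 0, "x": 0, "y": 0, "z": 0, "twist": 0}])

```text
time: 16.55
tool_pos: [0.5448, 0.0601, 0.0497]
ee_rot: [-0.003, 0.795, 0.606, 0.008]
wrist_force: [3.9, 14.7, 5.1]
grip_width: -0.0
gripper_force: 11.6
```

```bash
python3 st.py
```

```text
t 16.55 p [0.5448 0.0601 0.0497] rel to pad0 (clamp xy mm) [141.2   1.3] F [ 3.9 14.7  5.1] grip -0.00037353133674674575 q6 1.816944405309044
toolx yaw 74.67 want 74.27; tool delta cm to pad+5mm: [ 1.37e+01 -1.00e-02 -4.80e+00] [ 0.009  0.015 -1.   ]
```

The jaw is blocked at 141 mm TCP travel with about 15 N, which matches the end stop. I'll lift with the preload kept so the jaw isn't dragged back, then retreat.

Request:
arm_command(increments=[{"grip": 0, "x": 0, "y": 0, "z": -0.3, "twist": 0}, {"grip": 0, "x": 0, "y": 0, "z": -0.4, "twist": 0}, {"grip": 0, "x": 0, "y": 0, "z": -0.5, "twist": 0}, {"grip": 0, "x": 0, "y": 0, "z": -0.5, "twist": 0}, {"grip": 0, "x": 0.5, "y": 0, "z": 0, "twist": 0}, {"grip": 0, "x": 0.5, "y": 0, "z": 0, "twist": 0}, {"grip": 0, "x": 0.5, "y": 0, "z": -1, "twist": 0}, {"grip": 0, "x": 0, "y": 0, "z": -3, "twist": 0}, {"grip": 0, "x": 0, "y": 0, "z": -4, "twist": 0}, {"grip": 0, "x": 0, "y": 0, "z": -4, "twist": 0}])

```text
time: 17.55
tool_pos: [0.5442, 0.0672, 0.186]
ee_rot: [-0.0, 0.797, 0.605, -0.001]
wrist_force: [0.7, 0.7, 0.3]
grip_width: -0.002
gripper_force: 0.0
```

Request:
arm_command(increments=[{"grip": 0, "x": 4, "y": -4, "z": 0, "twist": 0}, {"grip": 0, "x": 4, "y": -4, "z": 0, "twist": 0}, {"grip": 0, "x": 4, "y": -4, "z": 0, "twist": 0}, {"grip": 0, "x": 4, "y": -4, "z": 0, "twist": 0}, {"grip": 0, "x": 4, "y": -4, "z": 0, "twist": 0}, {"grip": 0, "x": 3, "y": -2, "z": 0, "twist": 0}, {"grip": 0, "x": 2, "y": 0, "z": 0, "twist": 0}, {"grip": 0, "x": 0, "y": 0, "z": 0, "twist": 0}, {"grip": 0, "x": 0, "y": 0, "z": 0, "twist": 0}, {"grip": 0, "x": 0, "y": 0, "z": 0, "twist": 0}])

```text
time: 18.55
tool_pos: [0.4163, 0.3377, 0.185]
ee_rot: [0.0, 0.797, 0.604, -0.0]
wrist_force: [0.8, -0.2, 0.2]
grip_width: 0.003
gripper_force: 0.0
```

```bash
python3 st.py; python3 - <<'E'
from bench import get_image
import cv2
f=lambda i:cv2.resize(i,None,fx=3,fy=3,interpolation=cv2.INTER_CUBIC)
a=f(get_image("top")["img"][175:325,220:412]);b=cv2.resize(get_image("side")["img"][165:335,240:440],(224,190),interpolation=cv2.INTER_CUBIC)
b=cv2.copyMakeBorder(b,0,a.shape[0]-190,0,0,cv2.BORDER_CONSTANT)
cv2.imwrite("pics/p7.png",cv2.hconcat([a,b]))
E
```

```text
t 18.55 p [0.4163 0.3377 0.185 ] rel to pad0 (clamp xy mm) [ -91.2 -197.6] F [ 0.8 -0.2  0.2] grip 0.0028736808620976394 q6 2.400682560704482
toolx yaw 74.35 want 74.27; tool delta cm to pad+5mm: [-9.64 19.75  8.51] [ 0.    -0.001 -1.   ]
```

View pics/p7.png

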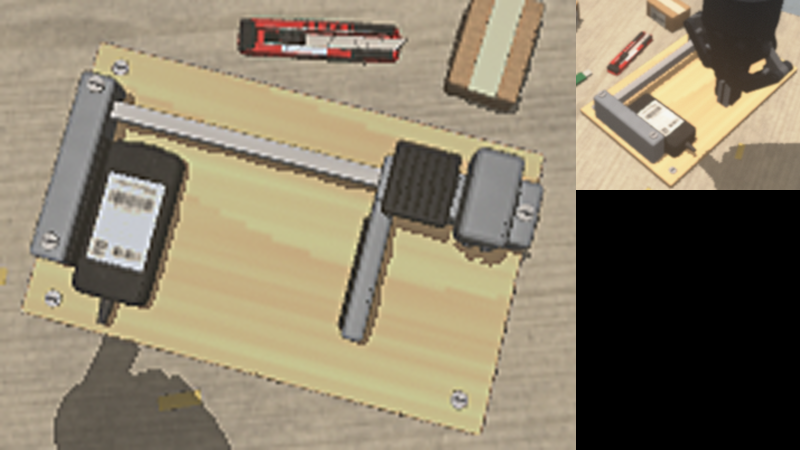

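```bash
python3 - <<'E'
from h import *
v=[.5224,.16956,-1.8453]
for x in(.125,.135,.145,.15):
    print(x,((proj("top",c2w(v,np.array([[x,.08,.105],[x,.02,.105]])))-[220,175]+.5)*3).round(0).tolist())
for x in(.080,.085,.09): print("padc",x,((proj("top",c2w(v,np.array([[x,.05,.076]])))-[220,175]+.5)*3).round(0).tolist())
E
```

```text
0.125 [[500.0, 149.0], [479.0, 240.0]]
0.135 [[516.0, 153.0], [495.0, 244.0]]
0.145 [[531.0, 156.0], [510.0, 248.0]]
0.15 [[539.0, 158.0], [518.0, 250.0]]
padc 0.08 [[417.0, 182.0]]
padc 0.085 [[425.0, 184.0]]
padc 0.09 [[432.0, 186.0]]
```

The last picture shows the jaw hard against the end stop: the push block is at (490,197), touching the stop at (525,212). The pad centre is about 125 mm further along the bar. The power supply, knife and carton are where they were.

```bash
python3 -c "
from bench import manip
print(manip.hand_in())"
```

```text
the job is handed in; nothing more can be done
None
```

The clamp is open: I held the release pad down, pushed the jaw back until it stopped hard at the end stop, then let go. The power supply, knife and carton look undisturbed, and I handed the job in at about 19 s; I didn't measure whether the pad sprang fully up or check the USB stick at the end.

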